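# Stand the toppled plaster mould back up

### The arm

A 6-joint arm with a two-finger parallel gripper is mounted at the origin on the work surface. World frame = base frame: x ahead of the robot, y to its left, z up, the work surface at z = 0. Lengths are in m, angles in rad, forces in N, time in s.
With the tool pointing down it reaches from about 0.4 to 0.825 m from the base axis. Payload 7 kg.
Tool frame: the origin (TCP) lies midway between the tips of the shut fingers; the grasp point (between the pads) lies 19 mm behind it (bot.grip_depth is the distance from the TCP to the grasp point, in m); z points along the fingers, y is the line along which they close (so a half turn about z gives the same grasp; the last joint's range is limited). The gripper opens to 88 mm and grips with 3 to 60 N. Pads are 19 mm wide; open, the fingers measure 130 mm over their backs; the gripper's body (78 mm by 193 mm) begins 47 mm behind the grasp point.
Start: joints at [1.633, 0.359, 0.012, 0, -1.224, -0.288], TCP at [0.151, 0.658, 0.227] pointing down, gripper open.
Joint ranges: [-3.07, 3.07], [-1.43, 2.12], [-1.02, 1.25], [-3.03, 1.67], [-3.05, -0], [-3.03, 3.03]. Speed limits (rad/s): [2.39, 2.39, 3.01, 3.14, 3.14, 3.14].

### API

Orientations are given as a unit quaternion [x, y, z, w].
In Python, from bench import bot gives the robot as it stands.
- The arm moves only by the tool send_rows, never from a script. Its argument "rows" is a list of rows, each an object with "xyz": the shift along the tool's x, y, z in cm, a list of three; "turn": the turn about the tool's z in rad; "hand": the closure, from 0 (fully open) to 1 (shut). A call has 1 to 20 rows; each row is the pose to reach, as a shift and turn from the pose commanded when the call began, along the tool's axes at that moment; what a row does not reach only later rows make up. A row lasts 1/12 s, in which the tool goes at most 41.7 mm and 7.16 degrees, less where a joint would pass 70% of its speed; a pose out of reach is approached as far as the arm can. A call with a gripper value outside its range is refused whole. The fingers move at their own pace and stop on an object; "squeeze" is the grip in N (left out, the last holds). Time passes only in rows, so rows that repeat a pose let the fingers close. It gives the time, the measured TCP pose, the force, the opening and the grip force at its end, in the units of the state.
- bot.get_state(): the state, without advancing time (a new reading comes with each control period).
- bot.grab_frame(name): name is "side" or "top" or "wrist"; returns a dict with "color" (480x640x3 uint8, red, green, blue), "fx", "fy", "cx", "cy" (pixels), "world_to_cam" (4x4, takes a point from world to camera coordinates). Camera axes: x right, y down, z forward; pixel columns grow to the right and rows downward; lengths in m; the calibration is good to about 2 mm. A picture is of the moment at which its call begins. There is no depth.
- bot.sign_off(): hands the job in; it is judged then, once.
The state is a dict: "time": time; "q": joint angles; "qvel": joint speeds; "tau": joint torques, N m; "tcp_pos": TCP position; "orientation": TCP orientation; "force": force on the tool from outside, world axes, zero at the start; "ft_torque": the same for the moment, N m; "gripper_width": finger opening in m; "grasp_force": force on a finger pad.
Only numpy, scipy, OpenCV 4.12 (cv2) and the standard library are available. Lean on these libraries where they do the work, as an engineer would, in place of code of your own. Each camera call takes 0.05 s, during which the arm holds its last target. There are 200 camera calls.

### The job

The plaster casting mould has tipped over and leans on the rim of the lidded bucket. Gently push it with the fingertips, without gripping or lifting it, until it stands upright on its own base again about where its foot is now; do not knock it over the other way. Leave the bucket, the nested bowls, the steel rib and the loop tool where they are.

Things in the scene. Friction and masses are not known exactly. Their poses are not given: they have to be found in the camera images.
- mould: Off-white plaster casting mould, a loose closed block 75 (x) by 95 (y) by 180 mm tall (z), about 0.8 kg, two dark straps around it, round pour-hole mark on top. Origin: centre of its underside, z up through the block. At the start it leans about 32 degrees, its -x face resting on the bucket lid's rim; its top reaches 190 mm above the bench (195 at most while tipping).
- mould_edge (a point): Middle of the mould's 95 mm long top edge on its -x side, the side facing the bucket. At the start it hangs over the bucket lid, about 152 mm above the bench, 52 mm above the lid and 47 mm from the bucket's axis; free to be pushed horizontally, away from the bucket.
- mould_foot (a point): Middle of the mould's lower -x edge, on the bench: the mould turns about it when 1 to 3 N push the top away from the bucket. Once less than about 22 degrees from upright the mould tips the rest of the way onto its base by itself; a fast push would carry it over the other way.
- bucket: White plastic bucket with its flat snap lid on and its thin wire handle hanging down, full, 3 kg, loose on the bench. 100 mm tall to the lid's top, lid 160 mm across. Origin: centre of its underside; z up. The mould lies to its +x side.
- bowls: Two nested stoneware bowls (one body), 156 mm across, 78 mm tall, loose. Origin: centre of the underside. Bystander, beside the bucket.
- rib: Flat steel rib with round ends, 105 by 50 by 5 mm, lying loose on the bench. Origin: centre of the underside, x along its length. Bystander.
- loop: Clay loop tool: boxwood handle 130 by 14 by 14 mm along x with a wire loop at the +x end (reaches 120 mm from the origin), lying loose on the bench. Origin: under the middle of the handle. Bystander.
Not all that is in view belongs to the job. What is shaped like the mould but red or turquoise is not meant.

How it is judged:
By the outcome, as a careful person would: the job done as asked, in the order asked, and still so for the second after the job is handed in, with the robot touching nothing.
It also fails if it takes over 38 s, if anything falls off the work surface, if the arm or the gripper's body presses on something with over 40 N, if the wrist force passes 120 N, or if a joint passes its speed limit or range.

## Working session

There is one attempt and no reset: what is moved stays moved. The work goes in short steps, Python scripts to look and compute and a tool call to move; the robot and the scene stay as the last step left them, time stands still between calls to the robot, and variables do not carry over. Pictures are saved under pics/ and viewed, at most 10 in all, crops included, and the job is handed in when it is done.

Besides the shell and the picture viewer there is one more tool, called after "Call:" as a command line: name --argument value ..., lists and objects as JSON in quotes. send_rows: Moves the arm, as the interface text tells. Its arguments: {"type":"object","properties":{"rows":{"type":"array","items":{"type":"object","properties":{"xyz":{"type":"array","items":{"type":"number"}},"turn":{"type":"number"},"hand":{"type":"number"}}}},"squeeze":{"type":"number"}},"required":["rows"]}

```bash
mkdir -p pics
cat > h.py <<'E'
import numpy as np, cv2, json
from bench import bot
def grab(n,tag):
    f=bot.grab_frame(n); cv2.imwrite(f'pics/{tag}.png',f['color'][:,:,::-1])
    json.dump({k:np.array(f[k]).tolist() for k in ('fx','fy','cx','cy','world_to_cam')},open(f'pics/{tag}.json','w')); return f
def P(tag):
    c=json.load(open(f'pics/{tag}.json')); K=np.array([[c['fx'],0,c['cx']],[0,c['fy'],c['cy']],[0,0,1]])
    return K@np.array(c['world_to_cam'])[:3]
def tri(t1,p1,t2,p2):
    X=cv2.triangulatePoints(P(t1),P(t2),np.array(p1,float).reshape(2,1),np.array(p2,float).reshape(2,1))
    return (X[:3]/X[3]).ravel()
def onz(t,p,z):
    M=P(t); H=np.c_[M[:,0],M[:,1],M[:,2]*z+M[:,3]]; v=np.linalg.solve(H,[*p,1]); return v[:2]/v[2]
def proj(t,X):
    v=P(t)@np.r_[X,1]; return v[:2]/v[2]
E
python3 - <<'E'
from h import *
for n in ('side','top'): grab(n,n+'0')
s=bot.get_state(); print(s['time'],s['tcp_pos'],s['orientation'],s['gripper_width'])
E
```

```text
0.1 [0.15101769 0.65741159 0.22573728] [ 9.93626894e-01 -1.12716632e-01 -3.35185256e-05  7.45778631e-04] 0.0876468547993905
```

View pics/side0.png

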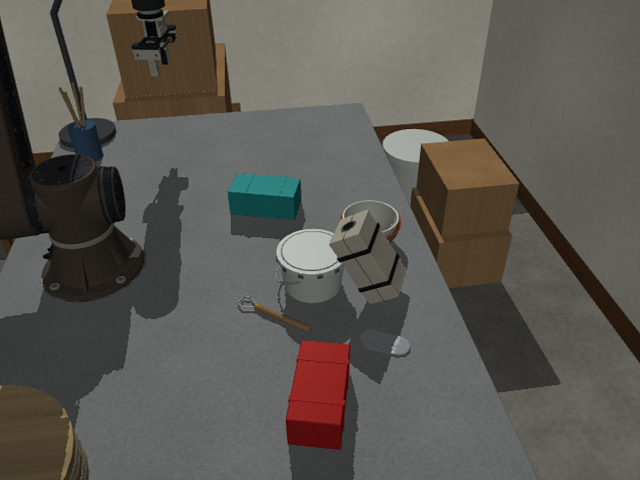

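View pics/top0.png

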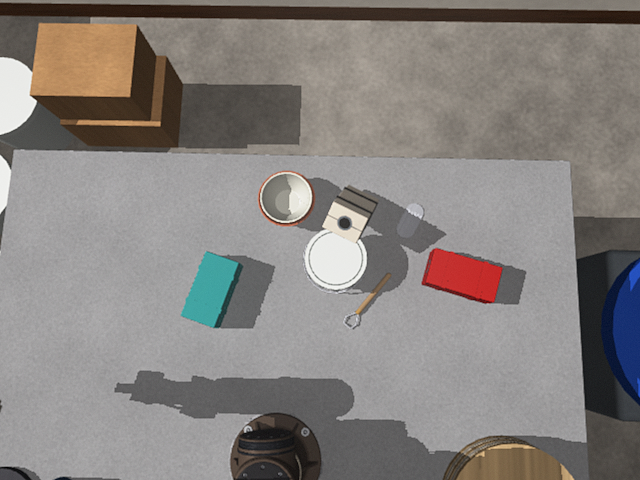

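The candidates are the off-white strapped block (side 368,255; top 350,213), the red block (side 320,395; top 462,275) and the turquoise block (side 265,197; top 212,290). I choose the off-white one because it has straps and a pour hole and leans on the bucket. I'll check that in a close crop.

Run:
```python
from h import *
a=cv2.imread('pics/side0.png')[190:320,270:420]; b=cv2.imread('pics/top0.png')[165:295,290:440]
z=lambda i:cv2.resize(i,None,fx=2.66,fy=4/1.5,interpolation=cv2.INTER_CUBIC)
cv2.imwrite('pics/c0.png',np.hstack([z(a),z(b)]))
```

```text
(no output)
```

View pics/c0.png

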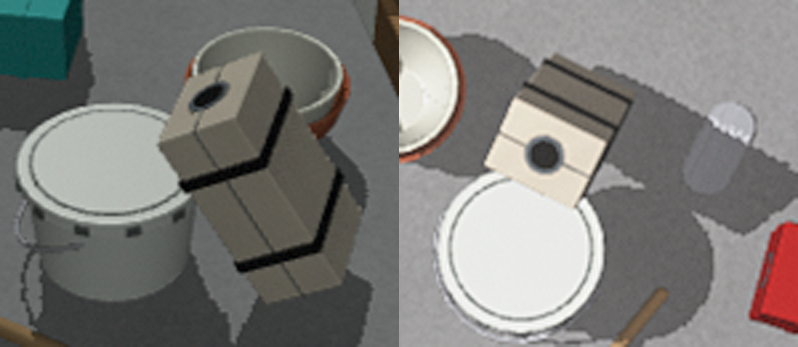

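The crop confirms it: off-white, two dark straps, pour hole, resting on the lid rim. Next I triangulate the top corners, the bucket and the foot.

Run:
```python
from h import *
S=lambda u,v:(u/2.66+270,v*1.5/4+190); T=lambda u,v:((u-399)/2.66+290,v*1.5/4+165)
pts=dict(A=((159,142),(573,207)),B=((187,77),(485,162)),C=((262,53),(523,95)),D=((236,118),(613,140)),hole=((208,96),(545,154)))
X={k:tri('side0',S(*a),'top0',T(*b)) for k,(a,b) in pts.items()}
for k,v in X.items(): print(k,v.round(3))
d=lambda a,b:np.linalg.norm(X[a]-X[b]).round(3); print('AB',d('A','B'),'BC',d('B','C'),'CD',d('C','D'),'DA',d('D','A'))
m=lambda a,b:(X[a]+X[b])/2
e=m('A','B'); h=m('C','D'); y=X['B']-X['A']; print('edge mid',e,'dir xy',h-e,'yaw',np.degrees(np.arctan2(*(h-e)[1::-1])), 'yaw2',np.degrees(np.arctan2(-y[0],y[1])))
print('bucket',onz('top0',(336,260.5),.1), 'foot-x/-y corner', onz('side0',S(268,303),0),'+x-y bottom', onz('side0',S(342,283),.04))
print('bowls',onz('top0',(286,198),.078),'rib',onz('top0',T(719,148),0),'loop ends',onz('top0',(389,275),.01),onz('top0',(351,325),.005))
print('red',onz('top0',(462,275),.1),'turq',onz('top0',(212,290),.1))
```

```text
A [ 0.549 -0.19   0.152]
B [ 0.587 -0.107  0.152]
C [ 0.643 -0.14   0.193]
D [ 0.604 -0.223  0.195]
hole [ 0.594 -0.162  0.172]
AB 0.092 BC 0.077 CD 0.091 DA 0.077
edge mid [ 0.56816094 -0.14808856  0.15167912] dir xy [ 0.0550918  -0.03324472  0.04235604] yaw -31.108557371872685 yaw2 -24.905220186901325
bucket [ 0.50955972 -0.14343583] foot-x/-y corner [ 0.63508954 -0.230526  ] +x-y bottom [ 0.68933966 -0.25670987]
bowls [ 0.67657771 -0.0067747 ] rib [ 0.6398778  -0.34923425] loop ends [ 0.48518253 -0.28959313] [ 0.3483813  -0.18907231]
red [ 0.48114018 -0.46348628] turq [0.42532764 0.17087896]
```

Measured: edge middle at (0.568, -0.148, 0.152), foot at about (0.655, -0.19), push direction about -26°. The sizes check out (92 x 77 mm top, edge 152 mm high). I travel with shut fingers at a safe height.

Call:
send_rows --rows '[{"xyz":[37,28,-2],"turn":0.23,"hand":1},{"xyz":[37,28,-2],"turn":0.23,"hand":1},{"xyz":[37,28,-2],"turn":0.23,"hand":1},{"xyz":[37,28,-2],"turn":0.23,"hand":1},{"xyz":[37,28,-2],"turn":0.23,"hand":1},{"xyz":[37,28,-2],"turn":0.23,"hand":1},{"xyz":[37,28,-2],"turn":0.23,"hand":1},{"xyz":[37,28,-2],"turn":0.23,"hand":1},{"xyz":[37,28,-2],"turn":0.23,"hand":1},{"xyz":[37,28,-2],"turn":0.23,"hand":1},{"xyz":[37,28,-2],"turn":0.23,"hand":1},{"xyz":[55,68,-2],"turn":0.23,"hand":1},{"xyz":[55,68,-2],"turn":0.23,"hand":1},{"xyz":[55,68,-2],"turn":0.23,"hand":1},{"xyz":[55,68,-2],"turn":0.23,"hand":1},{"xyz":[55,68,-2],"turn":0.23,"hand":1},{"xyz":[55,68,-2],"turn":0.23,"hand":1},{"xyz":[55,68,-2],"turn":0.23,"hand":1},{"xyz":[55,68,-2],"turn":0.23,"hand":1},{"xyz":[55,68,-2],"turn":0.23,"hand":1}]' --squeeze 10

```text
time: 1.77
tcp_pos: [0.5207, -0.0625, 0.2466]
orientation: [0.974, -0.226, 0.0, -0.0]
force: [1.3, 0.2, -0.8]
gripper_width: 0.0006
grasp_force: 0.0
```

Call:
send_rows --rows '[{"xyz":[0,0,0],"turn":0,"hand":1},{"xyz":[0,0,0],"turn":0,"hand":1},{"xyz":[0,0,0],"turn":0,"hand":1}]'

```text
time: 2.02
tcp_pos: [0.5206, -0.0608, 0.2461]
orientation: [0.974, -0.227, -0.0, 0.0]
force: [0.1, 1.1, -0.3]
gripper_width: 0.0004
grasp_force: 0.0
```

Run:
```python
from h import *
from scipy.spatial.transform import Rotation as R
s=bot.get_state(); r=R.from_quat(s['orientation']).as_matrix(); print(s['tcp_pos'],r.round(3))
print('to start (tool cm)',100*r.T@(np.array([.5365,-.1327,.142])-s['tcp_pos']),'edge',100*r.T@(np.array([.568,-.148,.152])-s['tcp_pos']))
grab('wrist','w0')
```

```text
[ 0.52064866 -0.06077292  0.24610161] [[ 0.897 -0.442 -0.001]
 [-0.442 -0.897  0.   ]
 [-0.001  0.    -1.   ]]
to start (tool cm) [ 4.60637238  5.75058977 10.40822747] edge [8.10744338 5.73283074 9.40543813]
```

View pics/w0.png

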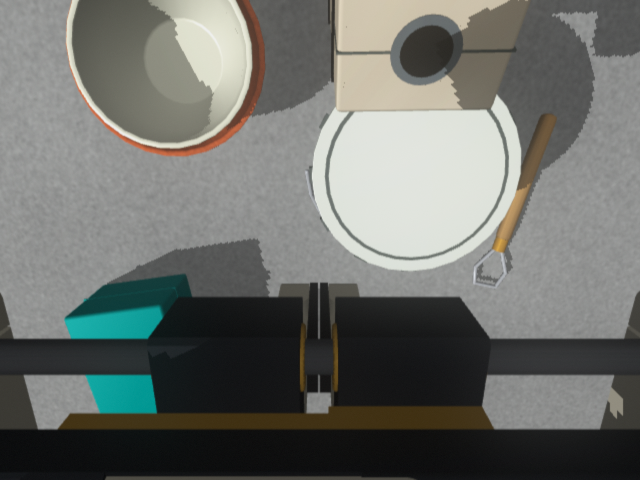

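The wrist picture shows the lower top edge running from (338,109) to (492,109). It is level, so the tool's yaw matches the mould. The lid spans columns 313–521 with its lower rim at row 270. I check the edge position from this view.

Run:
```python
from h import *
r=np.array([[.897,-.442],[-.442,-.897]]); t=np.array([.52065,-.06077])
for n,p,z in (('edgeL',(338,109),.152),('edgeR',(492,109),.152),('lid',(417,168),.1)):
    X=onz('w0',p,z); print(n,X.round(4),'tool cm',(100*r.T@(X-t)).round(2))
print('edge mid 2 views', tri('w0',(415,109),'top0',((529-399)/2.66+290,184.5*.375+165)))
```

```text
edgeL [ 0.5862 -0.1064] tool cm [7.89 1.19]
edgeR [ 0.5451 -0.1899] tool cm [ 7.9 10.5]
lid [ 0.5191 -0.1439] tool cm [3.54 7.52]
edge mid 2 views [ 0.56711383 -0.14746862  0.16001501]
```

Call:
send_rows --rows '[{"xyz":[2.3,3,0],"turn":0,"hand":1},{"xyz":[4.4,5.8,0],"turn":0,"hand":1},{"xyz":[4.4,5.8,3],"turn":0,"hand":1},{"xyz":[4.4,5.8,6],"turn":0,"hand":1},{"xyz":[4.4,5.8,8],"turn":0,"hand":1},{"xyz":[4.4,5.8,9.5],"turn":0,"hand":1},{"xyz":[4.4,5.8,10.4],"turn":0,"hand":1},{"xyz":[4.4,5.8,10.4],"turn":0,"hand":1},{"xyz":[4.4,5.8,10.4],"turn":0,"hand":1},{"xyz":[4.4,5.8,10.4],"turn":0,"hand":1}]'

```text
time: 2.9
tcp_pos: [0.5359, -0.1312, 0.1438]
orientation: [0.974, -0.225, 0.001, -0.0]
force: [0.4, -0.0, -0.3]
gripper_width: 0.0009
grasp_force: 0.0
```

Run:
```python
from h import *
s=bot.get_state(); print(s['tcp_pos'],s['force'],'x to contact cm',100*(np.array([.567,-.148])-s['tcp_pos'][:2])@[.897,-.442]-.95)
grab('side','s1'); grab('wrist','w1')
a=cv2.imread('pics/s1.png')[150:330,250:450]
cv2.imwrite('pics/c1.png',np.hstack([cv2.resize(a,(444,400),interpolation=cv2.INTER_CUBIC),cv2.resize(cv2.imread('pics/w1.png')[:400],(356,400))]))
```

```text
[ 0.53590505 -0.1312355   0.14376717] [ 0.35961059 -0.00952663 -0.27883483] x to contact cm 2.5802075729760565
```

View pics/c1.png

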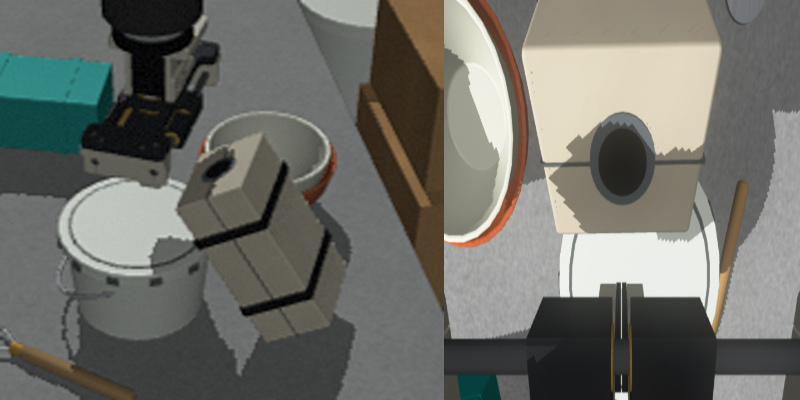

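Side crop: the fingertips hang over the lid, just short of the edge. Wrist crop: the edge (columns 541–690) is centred on the fingers (622) and level. I close in, then push slowly.

Call:
send_rows --rows '[{"xyz":[0.5,0,0.3],"turn":0,"hand":1},{"xyz":[1,0,0.3],"turn":0,"hand":1},{"xyz":[1.4,0,0.3],"turn":0,"hand":1},{"xyz":[1.7,0,0.3],"turn":0,"hand":1},{"xyz":[1.9,0,0.3],"turn":0,"hand":1},{"xyz":[2.1,0,0.3],"turn":0,"hand":1},{"xyz":[2.2,0,0.3],"turn":0,"hand":1},{"xyz":[2.3,0,0.3],"turn":0,"hand":1},{"xyz":[2.4,0,0.3],"turn":0,"hand":1},{"xyz":[2.5,0,0.3],"turn":0,"hand":1},{"xyz":[2.6,0,0.3],"turn":0,"hand":1},{"xyz":[2.7,0,0.3],"turn":0,"hand":1},{"xyz":[2.8,0,0.3],"turn":0,"hand":1},{"xyz":[2.9,0,0.3],"turn":0,"hand":1},{"xyz":[3.0,0,0.3],"turn":0,"hand":1},{"xyz":[3.1,0,0.3],"turn":0,"hand":1},{"xyz":[3.2,0,0.3],"turn":0,"hand":1}]'

```text
time: 4.42
tcp_pos: [0.5638, -0.146, 0.1395]
orientation: [0.974, -0.226, 0.0, 0.0]
force: [-1.1, 0.8, 0.8]
gripper_width: 0.0
grasp_force: 1.0
```

Run:
```python
from h import *
s=bot.get_state(); print(s['tcp_pos'],s['force'],np.dot(s['force'][:2],[.897,-.442]))
grab('side','s2')
a=cv2.imread('pics/s2.png')[150:330,250:450]
cv2.imwrite('pics/c2.png',cv2.resize(a,(600,540),interpolation=cv2.INTER_CUBIC))
```

```text
[ 0.56383347 -0.1460456   0.13952766] [-1.14880693  0.81424713  0.83343123] -1.3903770511887565
```

View pics/c2.png

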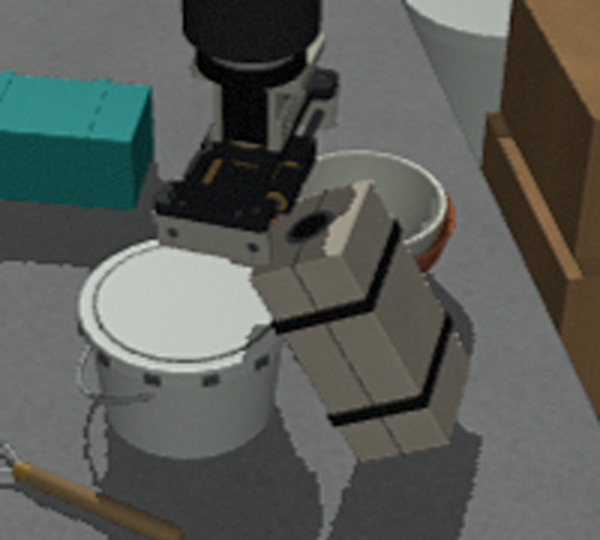

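Side crop: the fingertips bear on the top edge near (265,265) with 1.4 N, and the mould's foot hasn't moved. I carry on slowly towards the balance point.

Call:
send_rows --rows '[{"xyz":[0.1,0,0],"turn":0,"hand":1},{"xyz":[0.2,0,0],"turn":0,"hand":1},{"xyz":[0.3,0,0],"turn":0,"hand":1},{"xyz":[0.4,0,0],"turn":0,"hand":1},{"xyz":[0.5,0,0],"turn":0,"hand":1},{"xyz":[0.6,0,0],"turn":0,"hand":1},{"xyz":[0.7,0,0],"turn":0,"hand":1},{"xyz":[0.8,0,0],"turn":0,"hand":1},{"xyz":[0.9,0,0],"turn":0,"hand":1},{"xyz":[1.0,0,0],"turn":0,"hand":1},{"xyz":[1.1,0,0],"turn":0,"hand":1},{"xyz":[1.2,0,0],"turn":0,"hand":1},{"xyz":[1.3,0,0],"turn":0,"hand":1},{"xyz":[1.4,0,0],"turn":0,"hand":1},{"xyz":[1.5,0,0],"turn":0,"hand":1},{"xyz":[1.6,0,0],"turn":0,"hand":1},{"xyz":[1.7,0,0],"turn":0,"hand":1},{"xyz":[1.8,0,0],"turn":0,"hand":1}]'

```text
time: 5.97
tcp_pos: [0.58, -0.154, 0.1395]
orientation: [0.974, -0.226, 0.0, 0.0]
force: [-0.5, -0.5, 0.7]
gripper_width: 0.0005
grasp_force: 0.0
```

Call:
send_rows --rows '[{"xyz":[0.07,0,0],"turn":0,"hand":1},{"xyz":[0.14,0,0],"turn":0,"hand":1},{"xyz":[0.21,0,0],"turn":0,"hand":1},{"xyz":[0.28,0,0],"turn":0,"hand":1},{"xyz":[0.35,0,0],"turn":0,"hand":1},{"xyz":[0.42,0,0],"turn":0,"hand":1},{"xyz":[0.49,0,0],"turn":0,"hand":1},{"xyz":[0.56,0,0],"turn":0,"hand":1},{"xyz":[0.63,0,0],"turn":0,"hand":1},{"xyz":[0.7,0,0],"turn":0,"hand":1},{"xyz":[0.7,0,0],"turn":0,"hand":1},{"xyz":[0.7,0,0],"turn":0,"hand":1}]'

```text
time: 6.97
tcp_pos: [0.5862, -0.157, 0.1395]
orientation: [0.974, -0.226, -0.0, 0.0]
force: [0.7, 0.2, -0.3]
gripper_width: 0.0003
grasp_force: 0.0
```

Run:
```python
from h import *
s=bot.get_state(); print(s['time'],s['tcp_pos'],s['force'])
grab('side','s3'); grab('top','t3')
a=cv2.imread('pics/s3.png')[150:330,250:450]; b=cv2.imread('pics/t3.png')[150:330,260:440]
cv2.imwrite('pics/c3.png',np.hstack([cv2.resize(a,(420,378),interpolation=cv2.INTER_CUBIC),cv2.resize(b,(378,378),interpolation=cv2.INTER_CUBIC)]))
```

```text
6.9667 [ 0.58615634 -0.15700936  0.13951157] [ 0.68176861  0.23436039 -0.30700993]
```

View pics/c3.png

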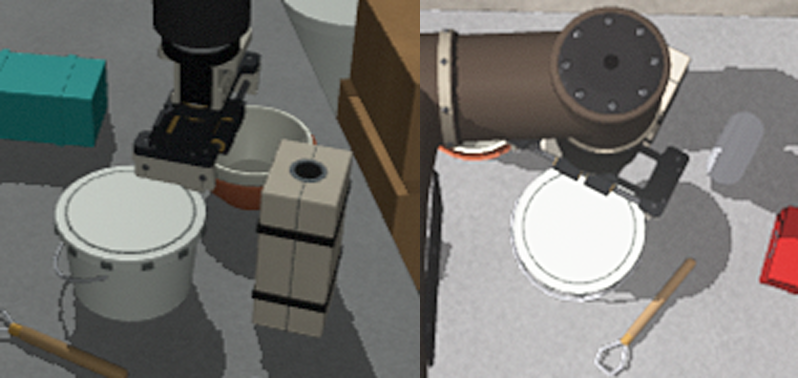

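The side crop shows the mould standing upright on its base (top at 310,170; foot at 290,325), clear of the gripper and about where its foot was. Now I back away and rise.

Call:
send_rows --rows '[{"xyz":[-1,0,0],"turn":0,"hand":1},{"xyz":[-2.5,0,0],"turn":0,"hand":1},{"xyz":[-3.5,0,0],"turn":0,"hand":1},{"xyz":[-4,0,-2],"turn":0,"hand":1},{"xyz":[-4,0,-5],"turn":0,"hand":1},{"xyz":[-4,0,-8],"turn":0,"hand":1},{"xyz":[-4,0,-11],"turn":0,"hand":1},{"xyz":[-8,0,-11],"turn":0,"hand":1},{"xyz":[-11,0,-11],"turn":0,"hand":1},{"xyz":[-12,0,-11],"turn":0,"hand":1},{"xyz":[-12,0,-11],"turn":0,"hand":1},{"xyz":[-12,0,-11],"turn":0,"hand":1},{"xyz":[-12,0,-11],"turn":0,"hand":1}]'

```text
time: 8.15
tcp_pos: [0.479, -0.1042, 0.2497]
orientation: [0.974, -0.226, 0.0, -0.0]
force: [0.4, -0.1, -0.3]
gripper_width: 0.0009
grasp_force: 0.0
```

Run:
```python
from h import *
s=bot.get_state(); print(s['time'],s['tcp_pos'],s['force'])
grab('side','s4'); grab('top','t4')
a=cv2.imread('pics/s4.png')[150:360,220:430]; b=cv2.imread('pics/t4.png')[150:360,240:450]
cv2.imwrite('pics/c4.png',np.hstack([cv2.resize(i,(400,400),interpolation=cv2.INTER_CUBIC) for i in (a,b)]))
```

```text
8.15 [ 0.47896606 -0.10420908  0.24972596] [ 0.43207645 -0.12901974 -0.34747366]
```

View pics/c4.png

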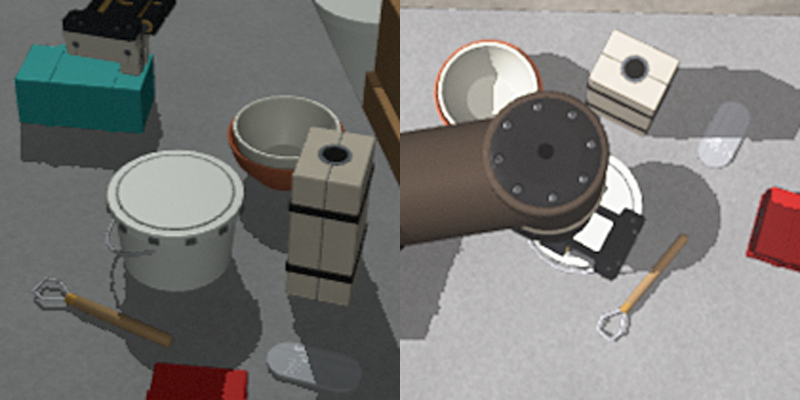

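Both views show the mould standing upright (side 333,155 to 320,300; top hole at 635,68). The bucket, bowls, rib and loop tool look unmoved, and the arm is clear of everything.

```bash
python3 -c "
from bench import bot
print(bot.sign_off())"
```

```text
the job is handed in; nothing more can be done
None
```

The mould stands upright on its own base about where its foot was, the bucket, bowls, rib and loop tool look unmoved in the last pictures, and the job was handed in at about 8 s.

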